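# Load the slip gauge and pull its sprung sled to the rider

### The arm

A 6-joint arm with a two-finger parallel gripper is mounted at the origin on the work surface. World frame = base frame: x ahead of the robot, y to its left, z up, the work surface at z = 0. Lengths are in m, angles in rad, forces in N, time in s.
With the tool pointing down it reaches from about 0.325 to 0.85 m from the base axis. Payload 4.4 kg.
Tool frame: the origin (TCP) lies on the centre line of the jaws, within the pads' length; the fingertips stand 25 mm ahead of it and the grasp point (between the pads) lies 6 mm ahead of it; z points along the fingers, y is the line along which they close (so a half turn about z gives the same grasp; the last joint's range is limited). The gripper opens to 94 mm and grips with 3 to 60 N. Pads are 16 mm wide; open, the fingers measure 119 mm over their backs; the gripper's body (75 mm by 177 mm) begins 78 mm behind the grasp point.
Start: joints at [-1.365, 0.207, 1.542, -0, 1.393, -0.15], TCP at [0.2, -0.539, 0.23] pointing down, gripper open.
Joint ranges: [-2.73, 2.73], [-0.86, 2.22], [0.23, 2.46], [-1.11, 4.25], [0.08, 2.63], [-2.82, 2.82]. Speed limits (rad/s): [2.79, 2.79, 3.14, 3.14, 3.14, 3.14].

### API

Orientations are given as a 3x3 rotation matrix whose columns are the frame's x, y, z axes.
In Python, from station import * gives the robot as it stands.
- The arm moves only by the shell command python3 -m handwheel 'ROWS' [FORCE]. ROWS is a JSON object of lists of equal length, an entry for each row: "travel": the shift along the tool's x, y, z in mm, a list of three; "twist": the turn about the tool's z in rad; "hand": the opening, from -1 (shut) to 1 (fully open). In form: {"travel": [[dx, dy, dz], ...], "twist": [twist, ...], "hand": [hand, ...]}. A call has 1 to 12 rows; each row shifts and turns the commanded pose from where the row before left it, along the tool's axes as they then stand; what a row does not reach is not made up. A row lasts 1/10 s, in which the tool goes at most 50 mm and 8.59 degrees, less where a joint would pass 70% of its speed; a pose out of reach is approached as far as the arm can. A call is refused whole if a number of a shift passes 50 or a number of a turn 0.15, either way. A call with a gripper value outside its range is refused whole. The fingers move at their own pace and stop on an object; FORCE is the grip in N (left out, the last holds). Time passes only in rows, so rows that do not move let the fingers close. It gives the time, the measured TCP pose, the force, the opening and the grip force at its end, in the units of the state.
- get_obs(): the state, without advancing time (a new reading comes with each control period).
- grab_frame(name): name is "scene" or "top"; returns a dict with "frame" (400x640x3 uint8, blue, green, red), "fx", "fy", "cx", "cy" (pixels), "cam_to_world" (4x4, takes a point from camera to world coordinates). Camera axes: x right, y down, z forward; pixel columns grow to the right and rows downward; lengths in m; the calibration is good to about 2 mm. A picture is of the moment at which its call begins. There is no depth.
- hand_in(): hands the job in; it is judged then, once.
The state is a dict: "clock": time; "joints": joint angles; "dq": joint speeds; "effort": joint torques, N m; "eef_pos": TCP position; "tcp_rot": TCP orientation; "ft_force": force on the tool from outside, world axes, zero at the start; "torque": the same for the moment, N m; "width": finger opening in m; "gripper_force": force on a finger pad.
Only numpy, scipy, OpenCV 4.12 (cv2) and the standard library are available. Lean on these libraries where they do the work, as an engineer would, in place of code of your own. Each camera call takes 0.05 s, during which the arm holds its last target. There are 200 camera calls.

### The job

Load the slip gauge: lay the thin rubber disc centred on the sled's round plate and put the thick steel weight centred on top of it, right way up. Then draw the sled out by its gate handle until its pointer is level with the brass rider on the scale, without pulling past it, hold it there for two seconds, and ease the sled back until it is fully home, never letting it snap back. Let go with the stack still centred on the plate, and leave the rider and everything else on the bench where they are.

Things in the scene. Friction and masses are not known exactly. Their poses are not given: they have to be found in the camera images.
- gauge: The slip gauge, fixed to the bench: grey base plate 390 x 120 x 12 mm, dark grey spring housing (100 x 85 mm, 70 mm high, centred at x = +120 mm) at its far end. Origin on the bench under the centre of the home sled plate. x runs along the slide towards the housing: the sled is pulled out along -x, roughly towards the robot. The scale strip is on its +y side.
- sled (a joint): How far the sprung sled is pulled out, m: 0 fully home against its stop, up to 0.095. A spring pulls it home (about 2 N at 0, 8 N at 0.075); let go, it snaps back.
- sled_plate (a point): Centre of the top face of the sled's flat round steel plate, 90 mm in diameter, 30 mm above the bench. Moves with the sled; axes as the gauge.
- sled_bar (a point): Middle of the top bar of the sled's gate handle: a dark steel round bar 12 mm thick along the gauge's y, 80 mm between the centres of its two uprights, 75 mm above the bench, 115 mm in front (gauge -x) of the plate centre; clear beneath it down to 22 mm. Moves with the sled; axes as the gauge.
- sled_pointer (a point): Tip of the sled's pointer, a black upright blade 4 mm thick at the +y side of the sled, 46 mm above the bench at its top; this point lies 45 mm in front of the plate centre. Moves with the sled; axes as the gauge.
- rider_mark (a point): Inner edge of the brass rider, an upright blade 4 mm thick (10 mm at its foot), 46 mm high, standing on the scale strip; it marks the wanted pull. Pointer and rider are level when both points have the same gauge x. It slides only when pushed; leave it as set. Axes as the gauge.
- pad_disc: Thin black rubber disc, 64 mm in diameter, 12 mm thick, loose, flat on the bench to one side of the gauge. Origin at the centre of its underside; z up.
- weight_disc: Thick steel disc weight, 56 mm in diameter, 26 mm high, about 0.5 kg, loose, flat on the bench on the other side. Origin at the centre of its underside; z up (a shallow dimple is on its top).
- tip_box: Bystander: pipette-tip box, white with clear lid, 120 x 85 x 97 mm, origin centre of underside.
- petri_dish: Bystander: closed culture dish, clear with white lid, 92 mm across, 15 mm high, origin centre of underside.
- tape_roll: Bystander: roll of paper tape, 90 mm across, 22 mm high, origin centre of underside.
- pipette: Bystander: white hand pipette lying flat, 230 mm long along its x, 28 mm wide, 24 mm high, origin centre of underside.
There are look-alikes about, which are no part of the job. There is more than one size of the weight_disc; the job needs the largest.

How it is judged:
On the way, in this order (a step that is already met when the one before it is completed fails the run):
1. The rubber disc lies on the plate and the steel weight on it, both within 12 mm of the plate's centre, flat and released, with the sled home (within 10 mm) (horizontal distance between each of pad_disc, weight_disc and sled_plate below 0.012 m and z of pad_disc in the frame of sled_plate between -0.004 and 0.004 m and z of weight_disc in the frame of sled_plate between 0.008 and 0.016 m and angle between each of pad_disc, weight_disc's own z axis and vertical below 0.1 rad and contact force between the fingers and pad_disc below 0.1 N and contact force between the fingers and weight_disc below 0.1 N and value of joint sled below 0.01 m), for 0.3 s.
2. The sled is pulled out so that its pointer is within 5 mm of the rider, with the stack still in place, for 1.5 s (horizontal distance between each of pad_disc, weight_disc and sled_plate below 0.012 m and z of pad_disc in the frame of sled_plate between -0.004 and 0.004 m and z of weight_disc in the frame of sled_plate between 0.008 and 0.016 m and angle between each of pad_disc, weight_disc's own z axis and vertical below 0.1 rad and x of sled_pointer in the frame of rider_mark between -0.005 and 0.005 m), for 1.5 s.
At the end, for the whole second after the job is handed in: The sled is back home (within 6 mm of its stop) and at rest; the rubber disc lies flat on its plate with the steel weight flat on top, both within 12 mm of the plate's centre; the robot touches nothing (horizontal distance between each of pad_disc, weight_disc and sled_plate below 0.012 m and z of pad_disc in the frame of sled_plate between -0.004 and 0.004 m and z of weight_disc in the frame of sled_plate between 0.008 and 0.016 m and angle between each of pad_disc, weight_disc's own z axis and vertical below 0.1 rad and contact force between the fingers and pad_disc below 0.1 N and contact force between the fingers and weight_disc below 0.1 N and value of joint sled below 0.006 m and linear speed of weight_disc below 0.02 m/s and contact force between the fingers and anything else below 0.1 N).
It fails at once if The sled snaps back (returns faster than 0.35 m/s) (velocity of joint sled below -0.35 m/s).
It fails at once if The pointer is pulled more than 12 mm past the rider (x of sled_pointer in the frame of rider_mark below -0.012 m).
It fails at once if The rider is shifted by more than 4 mm (distance of rider_mark from where it was at the start of the episode above 0.004 m).
It fails at once if A bystander is moved by more than 30 mm or knocked over (distance of any of tip_box, petri_dish, tape_roll, pipette from where it was at the start of the episode above 0.03 m or angle between any of tip_box, petri_dish, tape_roll, pipette's own z axis and vertical above 0.5 rad).
It also fails if it takes over 72 s, if anything falls off the work surface, if the arm or the gripper's body presses on something with over 40 N, if the wrist force passes 120 N, or if a joint passes its speed limit or range.

## Working session

There is one attempt and no reset: what is moved stays moved. The work goes in short steps, Python scripts to look and compute and a shell command to move; the robot and the scene stay as the last step left them, time stands still between calls to the robot, and variables do not carry over. Pictures are saved under pics/ and viewed, at most 12 in all, crops included, and the job is handed in when it is done.

```bash
mkdir -p pics; ls; cat > h.py <<'E'
import numpy as np, cv2
from station import *
def ray(c,u,v):
    M=np.array(c["cam_to_world"]); d=M[:3,:3]@np.array([(u-c["cx"])/c["fx"],(v-c["cy"])/c["fy"],1.]); return M[:3,3],d
def onplane(c,u,v,z):
    o,d=ray(c,u,v); return o+d*(z-o[2])/d[2]
def proj(c,p):
    M=np.array(c["cam_to_world"]); q=M[:3,:3].T@(np.asarray(p)-M[:3,3]); return c["fx"]*q[0]/q[2]+c["cx"],c["fy"]*q[1]/q[2]+c["cy"]
def tri(c1,p1,c2,p2):
    o1,d1=ray(c1,*p1);o2,d2=ray(c2,*p2)
    s=np.linalg.lstsq(np.c_[d1,-d2],o2-o1,rcond=None)[0]
    a=o1+d1*s[0];b=o2+d2*s[1]; return (a+b)/2,np.linalg.norm(a-b)
E
python3 - <<'E'
from h import *
for n in("scene","top"):
    c=grab_frame(n); cv2.imwrite(f"pics/{n}0.png",c["frame"]); np.save(f"{n}0.npy",c,allow_pickle=True)
    print(n,c["fx"],c["cx"],c["cy"],np.round(c["cam_to_world"],3).tolist())
o=get_obs();print(o["clock"],o["eef_pos"],np.round(o["tcp_rot"],3),o["width"])
E
```

```text
pics
scene 379.913033057115 317.5935724090321 199.73168834304968 [[-0.681, 0.52, -0.515, 1.076], [0.732, 0.469, -0.495, 0.492], [-0.016, -0.714, -0.7, 0.856], [0.0, 0.0, 0.0, 1.0]]
top 401.35270770029604 324.18454773488617 205.65082572198202 [[0.098, -0.973, 0.21, 0.311], [-0.995, -0.096, 0.018, -0.051], [0.002, -0.211, -0.978, 0.984], [0.0, 0.0, 0.0, 1.0]]
0.1 [ 0.20015705 -0.5383572   0.22944093] [[ 0.937  0.348 -0.   ]
 [ 0.348 -0.937  0.002]
 [ 0.    -0.002 -1.   ]] 0.09413780638243731
```

View pics/scene0.png

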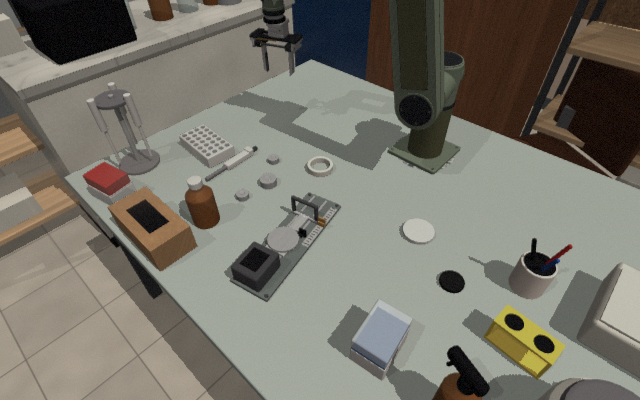

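View pics/top0.png

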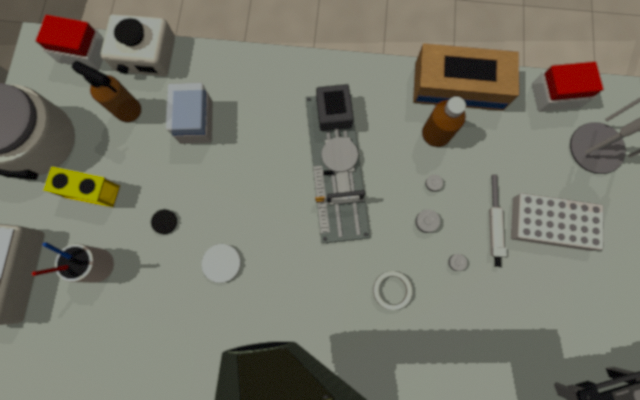

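The two views agree on these candidates:

- **Rubber disc:** the loose black disc is at top (164,222) / scene (452,281). The two black circles on the yellow block, top (60,181) and (87,186), are look-alikes.
- **Steel weights:** there are three, at top (429,221), (435,183) and (458,262), which match scene (268,181), (242,195) and (273,160). The first looks largest.
- **Gauge:** its plate is at top (340,153), and the handle bar is near top (346,196).

I'll check the choice and the gauge in one close-up crop.

```bash
python3 - <<'E'
from h import *
t=grab_frame("top");s=grab_frame("scene")
def up(im,x0,y0,x1,y1,k): return cv2.resize(im[y0:y1,x0:x1],None,fx=k,fy=k,interpolation=cv2.INTER_CUBIC)
T,S=t["frame"],s["frame"]
can=np.zeros((600,800,3),np.uint8)
def put(a,x,y): 
    h,w=a.shape[:2]; can[y:y+h,x:x+w]=a[:600-y,:800-x]
put(up(T,300,80,380,250,3.5),0,0)      # gauge top
put(up(S,228,185,348,300,4),290,0)     # gauge scene
put(up(T,405,165,475,275,1.0*1.2),780-84-0,468)
put(up(S,225,145,295,210,3),290,465-60+60)
put(up(T,140,200,190,245,2.5),510,470)
cv2.imwrite("pics/crop.png",can)
# segment blobs
def blobs(c,mask,roi,name):
    x0,y0,x1,y1=roi; m=np.zeros(mask.shape,np.uint8); m[y0:y1,x0:x1]=mask[y0:y1,x0:x1]
    n,l,st,ce=cv2.connectedComponentsWithStats(m)
    for i in range(1,n):
        if st[i,4]>25: print(name,st[i].tolist(),ce[i].round(1).tolist())
tg=cv2.cvtColor(T,cv2.COLOR_BGR2GRAY);sg=cv2.cvtColor(S,cv2.COLOR_BGR2GRAY)
blobs(t,(tg<70).astype(np.uint8),(140,200,190,245),"padT"); blobs(s,(sg<70).astype(np.uint8),(430,262,475,300),"padS")
# weights: bench is greenish (g>r); steel neutral
for n,c,r in(("T",t,(405,165,475,275)),("S",s,(225,145,295,210))):
    f=c["frame"].astype(int); d=f[...,1]-f[...,2]
    print(n,"bench",f[r[3]-2,r[0]+2].tolist())
    x0,y0,x1,y1=r
    blobs(c,(d<2).astype(np.uint8),r,"w"+n)
for p in((429,221),(435,183),(458,262)): print(T[p[1],p[0]].tolist())
for p in((268,181),(242,195),(273,160)): print(S[p[1],p[0]].tolist())
E
```

```text
padT [151, 210, 27, 24, 509] [164.1, 221.4]
padS [439, 271, 26, 22, 449] [451.2, 281.4]
T bench [131, 143, 138]
wT [425, 174, 18, 18, 237] [433.8, 182.4]
wT [415, 210, 26, 23, 453] [427.6, 220.8]
wT [448, 254, 20, 17, 263] [457.6, 262.1]
S bench [137, 147, 142]
wS [225, 145, 32, 26, 442] [236.3, 155.9]
wS [268, 154, 11, 11, 99] [273.0, 158.7]
wS [259, 173, 18, 16, 229] [267.7, 180.5]
wS [236, 189, 14, 12, 134] [242.1, 194.7]
wS [291, 200, 4, 10, 29] [292.9, 204.4]
[127, 135, 136]
[129, 136, 138]
[127, 133, 135]
[139, 144, 147]
[140, 143, 146]
[130, 133, 137]
```

View pics/crop.png

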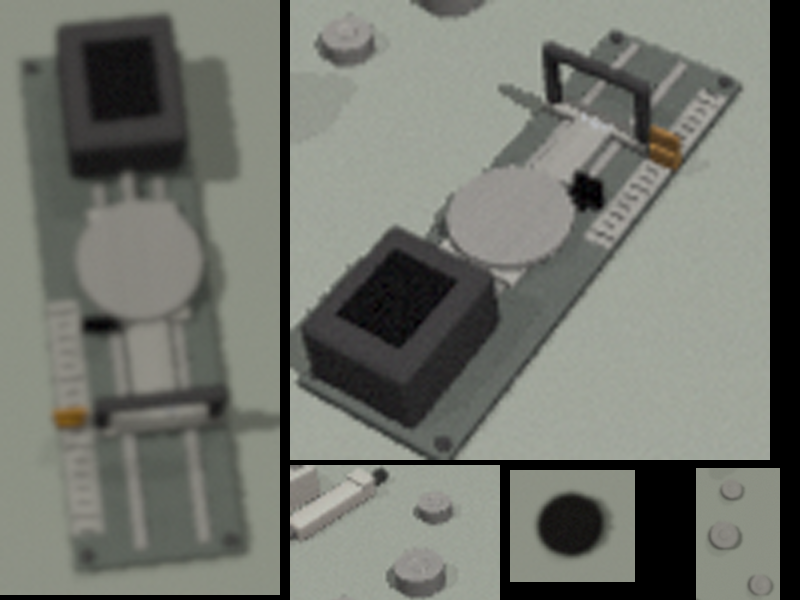

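The crop confirms the loose black disc as the pad. The weight at top (428,221) is about 25 px across against about 18 px for the other two, so it is the largest. The plate is near top (340,154), the bar runs from (329,196) to (363,193), the black pointer is near (328,173) and the brass rider near (320,199).

```bash
cat > meas.py <<'E'
from h import *
def comps(m,roi,amin=6):
    x0,y0,x1,y1=roi; k=np.zeros(m.shape,np.uint8); k[y0:y1,x0:x1]=m[y0:y1,x0:x1]
    n,l,st,ce=cv2.connectedComponentsWithStats(k)
    return sorted([(st[i,4],ce[i],l==i,st[i]) for i in range(1,n) if st[i,4]>=amin],key=lambda a:-a[0])
def brass(c,roi):
    f=c["frame"].astype(int); return comps(((f[...,2]-f[...,0])>50).astype(np.uint8),roi)
def dark(c,roi,th):
    return comps((cv2.cvtColor(c["frame"],cv2.COLOR_BGR2GRAY)<th).astype(np.uint8),roi)
def plate(c,roi,k,th):
    g=cv2.cvtColor(c["frame"],cv2.COLOR_BGR2GRAY)
    f=c["frame"].astype(int); m=((g>th)&(f[...,1]-f[...,2]<3)).astype(np.uint8)
    x0,y0,x1,y1=roi; z=np.zeros_like(m); z[y0:y1,x0:x1]=m[y0:y1,x0:x1]
    z=cv2.morphologyEx(z,cv2.MORPH_OPEN,cv2.getStructuringElement(cv2.MORPH_ELLIPSE,(k,k)))
    return comps(z,roi)
E
python3 - <<'E'
from meas import *
t=grab_frame("top");s=grab_frame("scene")
r=lambda a:np.round(np.asarray(a,float),4).tolist()
def pair(n,a,b,z):
    p,e=tri(t,a,s,b); print(n,"tri",r(p),"gap",round(e,4),"T@z",r(onplane(t,*a,z)[:2]),"S@z",r(onplane(s,*b,z)[:2])); return p
pair("pad",(164.1,221.4),(451.2,281.4),.008)
pair("W",(427.6,220.8),(267.7,180.5),.015)
pair("w1",(433.8,182.4),(242.1,194.7),.01);pair("w2",(457.6,262.1),(273.0,158.7),.01)
pt=plate(t,(318,130,362,185),19,110);ps=plate(s,(258,222,312,260),15,110)
for q in(pt,ps): print("plate",[(x[0],r(x[1]),x[3].tolist()) for x in q[:2]])
pair("plate",pt[0][1],ps[0][1],.030)
bt=brass(t,(305,180,335,220));bs=brass(s,(310,205,335,235))
for q in(bt,bs): print("brass",[(x[0],r(x[1]),x[3].tolist()) for x in q[:2]])
pair("rider",bt[0][1],bs[0][1],.03)
kt=dark(t,(315,160,340,182),60);ks=dark(s,(293,222,312,242),45)
for q in(kt,ks): print("ptr",[(x[0],r(x[1]),x[3].tolist()) for x in q[:3]])
pair("ptr",kt[0][1],ks[0][1],.03)
for th in (70,85):
  a=dark(t,(322,185,372,205),th);b=dark(s,(286,192,324,224),th)
  for q in(a,b): print("bar",[(x[0],r(x[1]),x[3].tolist(),r(cv2.boxPoints(cv2.minAreaRect(np.argwhere(x[2])[:,::-1].astype(np.float32))))) for x in q[:2]])
E
```

```text
pad tri [0.4421, 0.3565, 0.0069] gap 0.0004 T@z [0.4421, 0.3558] S@z [0.4428, 0.3568]
W tri [0.5051, -0.2878, 0.0174] gap 0.0022 T@z [0.5063, -0.2893] S@z [0.503, -0.2889]
w1 tri [0.6047, -0.2996, 0.0152] gap 0.002 T@z [0.6069, -0.3017] S@z [0.6014, -0.3034]
w2 tri [0.4121, -0.3646, 0.0144] gap 0.0025 T@z [0.4133, -0.367] S@z [0.4082, -0.3677]
plate [(np.int32(962), [339.0644, 153.6112], [322, 137, 35, 35, 962])]
plate [(np.int32(638), [282.906, 237.9514], [267, 225, 32, 26, 638])]
plate tri [0.6502, -0.057, 0.0344] gap 0.001 T@z [0.6521, -0.0575] S@z [0.6477, -0.0596]
brass [(np.int32(39), [319.3333, 198.641], [315, 196, 9, 6, 39])]
brass [(np.int32(19), [321.3158, 222.9474], [318, 221, 7, 6, 19]), (np.int32(14), [321.2143, 218.1429], [318, 217, 7, 4, 14])]
rider tri [0.5322, -0.0194, 0.028] gap 0.0012 T@z [0.5321, -0.02] S@z [0.5332, -0.0177]
ptr [(np.int32(52), [328.6154, 172.5], [324, 170, 11, 6, 52])]
ptr [(np.int32(57), [301.7193, 232.7018], [298, 228, 8, 10, 57])]
ptr tri [0.5993, -0.0349, 0.0306] gap 0.0032 T@z [0.6005, -0.0361] S@z [0.5982, -0.0338]
bar [(np.int32(179), [347.1899, 195.3575], [326, 190, 39, 13, 179], [[326.0, 190.0], [364.0, 190.0], [364.0, 202.0], [326.0, 202.0]])]
bar [(np.int32(200), [306.505, 207.71], [291, 197, 33, 27, 200], [[286.2618, 206.0184], [294.2251, 192.5421], [328.4548, 212.7688], [320.4916, 226.245]])]
bar [(np.int32(279), [346.7957, 195.8208], [322, 189, 44, 16, 279], [[321.0118, 193.8471], [364.3448, 188.5946], [366.1077, 203.1384], [322.7747, 208.3909]]), (np.int32(33), [345.8788, 203.1515], [339, 202, 14, 3, 33], [[339.0, 202.0], [352.0, 202.0], [352.0, 204.0], [339.0, 204.0]])]
bar [(np.int32(245), [307.2898, 208.1265], [291, 196, 33, 28, 245], [[285.4001, 208.2], [293.0, 193.0], [328.6, 210.8], [321.0, 226.0]]), (np.int32(8), [308.875, 194.125], [308, 193, 3, 3, 8], [[308.0, 193.0], [310.0, 193.0], [310.0, 195.0], [308.0, 195.0]])]
```

```bash
python3 - <<'E'
from meas import *
t=grab_frame("top");s=grab_frame("scene")
r=lambda a:np.round(np.asarray(a,float),4).tolist()
# axis: holes & edges picked in crop -> px ; long side edge of base
E=lambda x,y:(300+x/3.5,80+y/3.5)
for a,b in(((20,60),(75,573)),((85,553),(30,67)),((85,553),(235,540))):
    p=onplane(t,*E(*a),.012);q=onplane(t,*E(*b),.012);d=q-p;print(r(p),r(q),np.degrees(np.arctan2(d[1],d[0])),np.linalg.norm(d))
# base edge by mask: base is greener/darker than bench; scan rows for the left edge in the top view
g=cv2.GaussianBlur(cv2.cvtColor(t["frame"],cv2.COLOR_BGR2GRAY),(3,3),0).astype(float)
def edge(rows,lo,hi,sgn):
    P=[]
    for v in rows:
        d=sgn*np.gradient(g[v,lo(v):hi(v)]); i=int(d.argmax())
        if 0<i<len(d)-1:
            den=d[i-1]-2*d[i]+d[i+1]; i=i+(0.5*(d[i-1]-d[i+1])/den if den else 0)
        P.append(onplane(t,lo(v)+i,v,.012)[:2])
    P=np.array(P); vx,vy,x0,y0=cv2.fitLine(P.astype(np.float32),cv2.DIST_HUBER,0,.002,.001).ravel()
    res=(P-[x0,y0])@[-vy,vx]
    print("edge deg",np.degrees(np.arctan(vy/vx)),"pt",r((x0,y0)),"res",np.median(abs(res)).round(5)); return np.array([x0,y0])
L=lambda v:305.7+(v-97.1)*(321.4-305.7)/(243.7-97.1)
edge(range(105,162),lambda v:int(L(v))-5,lambda v:int(L(v))+6,-1)
R=lambda v:370.5+(v-237)*(321.4-305.7)/(243.7-97.1)
edge(range(205,236),lambda v:int(R(v))-5,lambda v:int(R(v))+6,1)
# bar: top-view brightness minimum rows across columns 333..360
Pb=[]
for u in range(333,361):
    col=g[186:206,u]; i=int(col.argmin()); Pb.append((u,186+i))
print("bar rows",Pb[::4])
p=np.array(Pb,float);A=np.polyfit(p[:,0],p[:,1],1);
for u in(333,347,360):print("bar@75",r(onplane(t,u,np.polyval(A,u),.075)))
# scene: bar
print("scene bar@75",r(onplane(s,292.5,197.5,.075)),r(onplane(s,317,208.5,.075)))
o=get_obs();print(o["clock"],np.round(o["joints"],3))
E
```

```text
[0.8056, 0.0439, 0.012] [0.4249, -0.0358, 0.012] -168.1797858241843 0.38892708142298016
[0.4395, -0.0413, 0.012] [0.8007, 0.0358, 0.012] 12.052542224378067 0.3693179219520921
[0.4395, -0.0413, 0.012] [0.4589, -0.1445, 0.012] -79.36846759875621 0.10503991292052525
edge deg 12.107307 pt [0.7069, 0.0258] res 0.0002
edge deg 11.408248 pt [0.4911, -0.1474] res 0.00031
bar rows [(333, 195), (337, 195), (341, 194), (345, 194), (349, 193), (353, 193), (357, 193)]
bar@75 [0.5333, -0.0523, 0.075]
bar@75 [0.5395, -0.0845, 0.075]
bar@75 [0.5452, -0.1145, 0.075]
scene bar@75 [0.5454, -0.1215, 0.075] [0.5301, -0.0367, 0.075]
0.4 [-1.366  0.207  1.542  0.     1.393 -0.151]
```

Measurements agree: the gauge x axis is at about 11.9°, plate centre (0.650,-0.057), bar (0.538,-0.082). Bar to plate is 0.115 m and pointer to plate 0.045 m, both as stated. The needed pull is about 0.0625 m. The pad is at (0.442,0.356) and the weight at (0.505,-0.288). First I'll go across towards the pad.

```bash
cat > go.py <<'E'
# prints shift in tool mm from present pose to a world point
import sys
from h import *
o=get_obs();R=np.array(o["tcp_rot"]);p=np.array(o["eef_pos"]);tgt=np.array([float(a) for a in sys.argv[1:4]])
print("t",round(o["clock"],2),"tool mm",np.round(R.T@(tgt-p)*1000,1),"xang",np.degrees(np.arctan2(R[1,0],R[0,0])).round(2),"tilt",R[2].round(3),"w",round(o["width"],4),"gf",round(o["gripper_force"],1),"F",np.round(o["ft_force"],1))
E
python3 -m handwheel '{"travel":[[29,-39,0],[29,-39,0],[29,-39,0],[29,-39,0],[29,-39,0],[29,-39,0],[29,-39,0],[29,-39,0],[29,-39,0],[29,-39,0],[29,-39,0],[0,0,0]],"twist":[0.148,0,0,0,0,0,0,0,0,0,0,0],"hand":[1,1,1,1,1,1,1,1,1,1,1,1]}' 30; python3 go.py 0.4423 0.3563 0.1
```

```text
clock: 1.6
eef_pos: [0.4185, -0.0458, 0.2308]
tcp_rot: [[0.976, 0.216, 0.001], [0.216, -0.976, 0.002], [0.002, -0.001, -1.0]]
ft_force: [-0.3, 0.3, -0.2]
width: 0.0938
gripper_force: 0.0
t 1.6 tool mm [ 109.7 -387.3  131.6] xang 12.45 tilt [ 0.002 -0.001 -1.   ] w 0.0938 gf 0.0 F [-0.3  0.3 -0.2]
```

```bash
python3 -m handwheel '{"travel":[[11,-39,10],[11,-39,12],[11,-39,14],[11,-39,14],[11,-39,14],[11,-39,14],[11,-39,14],[11,-39,14],[11,-39,14],[11,-36,11],[0,0,0],[0,0,0]],"twist":[0.009,0,0,0,0,0,0,0,0,0,0,0],"hand":[1,1,1,1,1,1,1,1,1,1,1,1]}'; python3 go.py 0.4423 0.3563 0.0275
```

```text
clock: 2.8
eef_pos: [0.4483, 0.3495, 0.0989]
tcp_rot: [[0.98, 0.198, -0.001], [0.198, -0.98, -0.001], [-0.001, 0.001, -1.0]]
ft_force: [0.2, 0.3, -0.2]
width: 0.0942
gripper_force: 0.0
t 2.8 tool mm [-4.5 -8.  71.4] xang 11.43 tilt [-0.001  0.001 -1.   ] w 0.0942 gf 0.0 F [ 0.2  0.3 -0.2]
```

```bash
python3 -m handwheel '{"travel":[[-2,-4,18],[-2.5,-4,20],[0,0,18],[0,0,14],[0,0,0],[0,0,0]],"twist":[-0.008,0,0,0,0,0],"hand":[1,1,1,1,1,1]}'; python3 go.py 0.4423 0.3563 0.0275
python3 - <<'E'
from h import *
c=grab_frame("scene"); cv2.imwrite("pics/a.png",cv2.resize(c["frame"][200:320,380:540],None,fx=4,fy=4))
E
```

```text
clock: 3.4
eef_pos: [0.4428, 0.3564, 0.0299]
tcp_rot: [[0.979, 0.204, 0.0], [0.204, -0.979, 0.0], [0.0, 0.0, -1.0]]
ft_force: [0.1, -0.8, -0.2]
width: 0.0939
gripper_force: 0.0
t 3.4 tool mm [-0.5 -0.   2.4] xang 11.78 tilt [ 0.  0. -1.] w 0.0939 gf 0.0 F [ 0.1 -0.8 -0.2]
```

View pics/a.png

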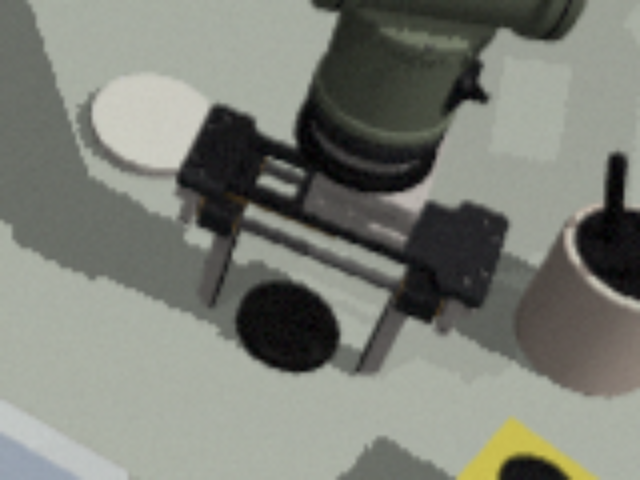

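The black disc (crop (288,325)) sits between the fingertips at crop (215,300) and (372,370). I'll close on it.

```bash
python3 -m handwheel '{"travel":[[0,0,2.4],[0,0,0],[0,0,0],[0,0,0],[0,0,0],[0,0,0],[0,0,0],[0,0,0]],"twist":[0,0,0,0,0,0,0,0],"hand":[0.3,0.2,0.2,0.2,0.2,0.2,0.2,0.2]}' 20; python3 go.py 0.4423 0.3563 0.0275
```

```text
clock: 4.25
eef_pos: [0.4423, 0.3573, 0.0273]
tcp_rot: [[0.979, 0.205, 0.0], [0.205, -0.979, 0.0], [0.0, -0.0, -1.0]]
ft_force: [0.7, -0.4, 3.1]
width: 0.0632
gripper_force: 20.0
t 4.25 tool mm [-0.2  0.9 -0.2] xang 11.85 tilt [ 0. -0. -1.] w 0.0632 gf 20.0 F [ 0.7 -0.4  3.1]
```

```bash
python3 -m handwheel '{"travel":[[0,0,-15],[0,0,-30],[0,0,-30],[4,18,-20],[10,38,-5],[10,38,0],[10,38,0],[10,38,0],[10,38,0],[10,38,0],[10,38,0],[10,38,0]],"twist":[0,0,0,0,0,0,0,0,0,0,0,0],"hand":[0.2,0.2,0.2,0.2,0.2,0.2,0.2,0.2,0.2,0.2,0.2,0.2]}' ; python3 go.py 0.6502 -0.0573 0.0575
```

```text
clock: 5.45
eef_pos: [0.5911, 0.0578, 0.1279]
tcp_rot: [[0.979, 0.205, 0.001], [0.205, -0.979, 0.0], [0.001, -0.0, -1.0]]
ft_force: [0.6, 0.3, -1.2]
width: 0.0635
gripper_force: 20.0
t 5.45 tool mm [ 34.2 124.8  70.4] xang 11.84 tilt [ 0.001 -0.    -1.   ] w 0.0635 gf 20.0 F [ 0.6  0.3 -1.2]
```

```bash
python3 -m handwheel '{"travel":[[10,36,0],[10,36,0],[9,34,0],[5,19,10],[0,0,15],[0,0,15],[0,0,10],[0,0,0],[0,0,0]],"twist":[0,0,0,0,0,0,0,0,0],"hand":[0.2,0.2,0.2,0.2,0.2,0.2,0.2,0.2,0.2]}' ; python3 go.py 0.6502 -0.0573 0.0575
python3 - <<'E'
from h import *
c=grab_frame("scene");d=grab_frame("top")
a=cv2.resize(c["frame"][160:280,220:350],None,fx=3,fy=3);b=cv2.resize(d["frame"][100:220,280:410],None,fx=3,fy=3)
cv2.imwrite("pics/b.png",np.hstack([a,b]))
E
```

```text
clock: 6.35
eef_pos: [0.6488, -0.0548, 0.0765]
tcp_rot: [[0.978, 0.207, -0.001], [0.207, -0.978, 0.0], [-0.001, -0.001, -1.0]]
ft_force: [-0.2, -0.3, -0.5]
width: 0.0638
gripper_force: 20.0
t 6.35 tool mm [ 0.9  2.7 19. ] xang 11.94 tilt [-0.001 -0.001 -1.   ] w 0.0638 gf 20.0 F [-0.2 -0.3 -0.5]
```

View pics/b.png

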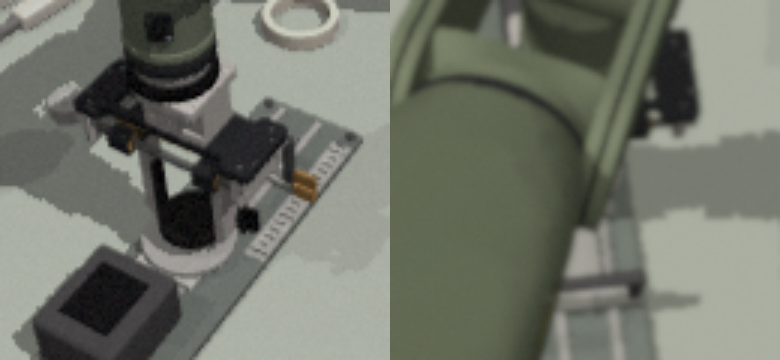

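The left half shows the disc held level just above the plate, about centred on it. The top view is blocked by the arm. I'll lower it and release.

```bash
python3 -m handwheel '{"travel":[[1,2.5,8],[0,0,7],[0,0,3],[0,0,0],[0,0,0]],"twist":[0,0,0,0,0],"hand":[0.2,0.2,0.2,0.2,0.2]}' ; python3 go.py 0.6502 -0.0573 0.0573
```

```text
clock: 6.95
eef_pos: [0.6508, -0.0584, 0.0588]
tcp_rot: [[0.979, 0.205, -0.0], [0.205, -0.979, 0.0], [-0.0, -0.0, -1.0]]
ft_force: [-0.4, 0.3, -1.5]
width: 0.0636
gripper_force: 20.0
t 6.95 tool mm [-0.4 -1.2  1.5] xang 11.84 tilt [-0. -0. -1.] w 0.0636 gf 20.0 F [-0.4  0.3 -1.5]
```

```bash
python3 -m handwheel '{"travel":[[-0.4,-1,1.2],[0,0,0],[0,0,0],[0,0,0],[0,0,0],[0,0,-10],[0,0,-30],[0,0,-30],[0,0,-30],[0,25,0],[0,40,0],[0,40,0]],"twist":[0,0,0,0,0,0,0,0,0,0,0,0],"hand":[0.2,0.2,0.7,0.75,0.75,0.75,0.75,0.8,1,1,1,1]}' ; python3 go.py 0.5047 -0.2885 0.0445
```

```text
clock: 8.15
eef_pos: [0.6727, -0.1607, 0.1598]
tcp_rot: [[0.978, 0.207, 0.002], [0.207, -0.978, -0.001], [0.002, 0.001, -1.0]]
ft_force: [0.3, 0.6, 0.0]
width: 0.0939
gripper_force: 0.0
t 8.15 tool mm [-191.1   90.1  115. ] xang 11.95 tilt [ 0.002  0.001 -1.   ] w 0.0939 gf 0.0 F [0.3 0.6 0. ]
```

```bash
python3 -m handwheel '{"travel":[[-20,10,0],[-35,16,10],[-35,16,10],[-35,16,10],[-35,16,10],[-31,16,10],[0,0,10],[0,0,0],[0,0,0]],"twist":[0,0,0,0,0,0,0,0,0],"hand":[1,1,1,1,1,1,1,1,1]}' ; python3 go.py 0.505 -0.2885 0.032
python3 - <<'E'
from meas import *
c=grab_frame("scene");d=grab_frame("top")
a=cv2.resize(c["frame"][130:280,220:350],None,fx=3,fy=3);b=cv2.resize(d["frame"][100:250,300:460],None,fx=2.7,fy=3)
cv2.imwrite("pics/c.png",np.hstack([a,b]))
r=lambda a:np.round(np.asarray(a,float),4).tolist()
f=lambda c,roi:[(x[0],r(x[1]),x[3].tolist()) for x in dark(c,roi,60)[:2]]
print(f(d,(318,135,362,168)),f(c,(262,205,298,255)))
E
```

```text
clock: 9.05
eef_pos: [0.5044, -0.2872, 0.0984]
tcp_rot: [[0.979, 0.206, 0.001], [0.206, -0.979, -0.0], [0.001, 0.0, -1.0]]
ft_force: [-0.4, 0.4, -0.2]
width: 0.0937
gripper_force: 0.0
t 9.05 tool mm [ 0.2  1.4 66.4] xang 11.88 tilt [ 0.001  0.    -1.   ] w 0.0937 gf 0.0 F [-0.4  0.4 -0.2]
[(np.int32(438), [338.589, 153.258], [327, 142, 24, 23, 438])] [(np.int32(343), [283.1108, 237.137], [272, 228, 23, 19, 343]), (np.int32(20), [293.65, 207.4], [292, 205, 4, 6, 20])]
```

View pics/c.png

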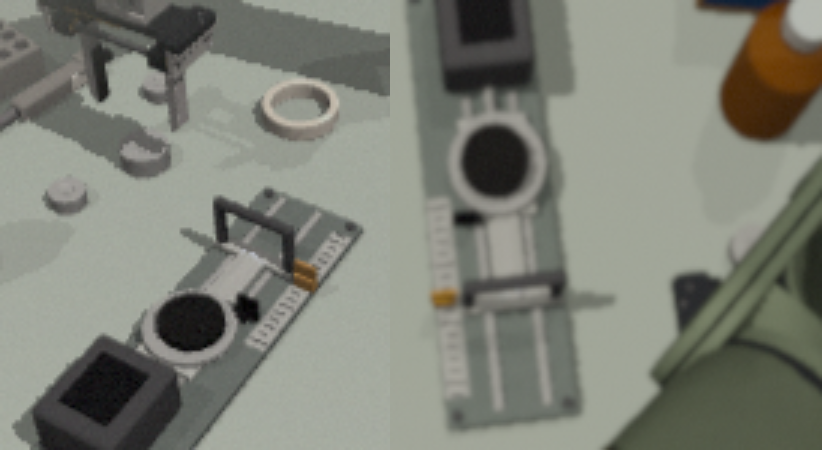

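The rubber disc (top (338.6,153.3), scene (283.1,237.1)) lies centred on the plate, and the gripper is above the weight. Next I'll go down and grip it.

```bash
python3 -m handwheel '{"travel":[[0,1.2,15],[0,0,20],[0,0,18],[0,0,12],[0,0,1.5],[0,0,0],[0,0,0],[0,0,0],[0,0,0],[0,0,0],[0,0,0],[0,0,0]],"twist":[0,0,0,0,0,0,0,0,0,0,0,0],"hand":[1,1,1,1,1,0.5,0.1,0.1,0.1,0.1,0.1,0.1]}' 30; python3 go.py 0.505 -0.2885 0.032
python3 - <<'E'
from h import *
t=grab_frame("top");s=grab_frame("scene")
for z in(.036,.042):print(onplane(t,338.59,153.26,z),onplane(s,283.11,237.14,z))
print(tri(t,(338.59,153.26),s,(283.11,237.14)))
E
```

```text
clock: 10.35
eef_pos: [0.5041, -0.2892, 0.0319]
tcp_rot: [[0.979, 0.205, 0.001], [0.205, -0.979, -0.001], [0.001, 0.001, -1.0]]
ft_force: [0.5, -0.8, 2.5]
width: 0.0543
gripper_force: 30.0
t 10.35 tool mm [ 1.  -0.5 -0.1] xang 11.84 tilt [ 0.001  0.001 -1.   ] w 0.0543 gf 30.0 F [ 0.5 -0.8  2.5]
[ 0.65077346 -0.05615482  0.036     ] [ 0.64839725 -0.05727473  0.036     ]
[ 0.64862322 -0.05612514  0.042     ] [ 0.65153008 -0.05325481  0.042     ]
(array([ 0.64975353, -0.05593794,  0.0383576 ]), np.float64(0.000525914112217076))
```

Width reads 54.3 mm against an expected 56 mm. I'll lift and check that the weight is centred between the pads.

```bash
python3 -m handwheel '{"travel":[[0,0,-10],[0,0,-25],[0,0,-30],[0,0,-30],[0,0,-15],[0,0,0],[0,0,0]],"twist":[0,0,0,0,0,0,0],"hand":[0.1,0.1,0.1,0.1,0.1,0.1,0.1]}'; python3 go.py 0.6502 -0.0573 0.0752
python3 - <<'E'
from h import *
c=grab_frame("scene");o=get_obs()
p=np.array(o["eef_pos"]);R=np.array(o["tcp_rot"])
for q in((0,0,.025),(0,.0275,.025),(0,-.0275,.025),(.028,0,.006),(-.028,0,.006),(0,0,.006)): print(q,np.round((np.array(proj(c,p+R@np.array(q)))-[230,90])*6,0))
cv2.imwrite("pics/d.png",cv2.resize(c["frame"][90:180,230:350],None,fx=6,fy=6,interpolation=cv2.INTER_CUBIC))
E
```

```text
clock: 11.15
eef_pos: [0.5029, -0.2879, 0.1401]
tcp_rot: [[0.979, 0.205, -0.002], [0.205, -0.979, 0.002], [-0.001, -0.002, -1.0]]
ft_force: [-0.1, -0.1, -4.7]
width: 0.0543
gripper_force: 30.0
t 11.15 tool mm [ 191.6 -195.3   65. ] xang 11.85 tilt [-0.001 -0.002 -1.   ] w 0.0543 gf 30.0 F [-0.1 -0.1 -4.7]
(0, 0, 0.025) [209. 402.]
(0, 0.0275, 0.025) [167. 386.]
(0, -0.0275, 0.025) [251. 418.]
(0.028, 0, 0.006) [171. 402.]
(-0.028, 0, 0.006) [236. 345.]
(0, 0, 0.006) [204. 373.]
```

View pics/d.png

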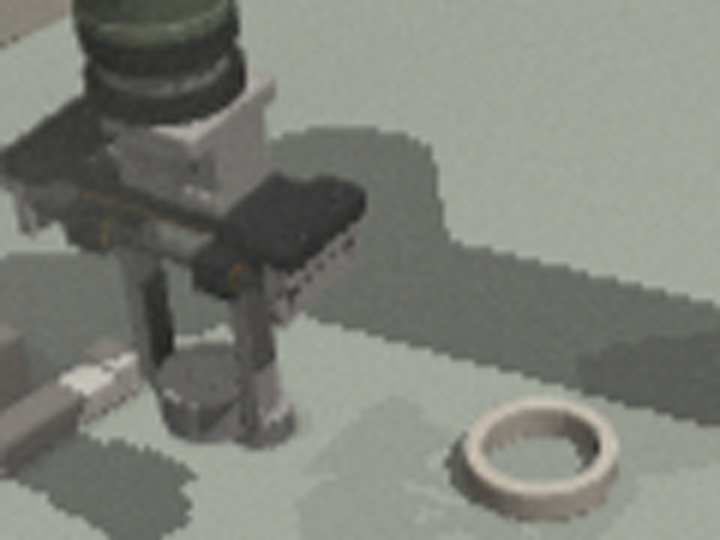

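The weight's top face appears centred near crop (200,375), against a projected (204,373), so it is centred to within about 2 mm. Carrying it over to the pad now.

```bash
python3 -m handwheel '{"travel":[[15,-15,0],[27,-28,0],[29,-29,0],[29,-29,0],[29,-29,0],[27,-28,0],[22,-23,0],[13.5,-14,10],[0,0,15],[0,0,15],[0,0,0],[0,0,0]],"twist":[0,0,0,0,0,0,0,0,0,0,0,0],"hand":[0.1,0.1,0.1,0.1,0.1,0.1,0.1,0.1,0.1,0.1,0.1,0.1]}'; python3 go.py 0.650 -0.0567 0.0745
```

```text
clock: 12.4
eef_pos: [0.6495, -0.0597, 0.0995]
tcp_rot: [[0.979, 0.203, -0.004], [0.203, -0.979, 0.0], [-0.003, -0.001, -1.0]]
ft_force: [0.6, -0.6, -3.7]
width: 0.0544
gripper_force: 30.0
t 12.4 tool mm [ 1.2 -2.8 25. ] xang 11.74 tilt [-0.003 -0.001 -1.   ] w 0.0544 gf 30.0 F [ 0.6 -0.6 -3.7]
```

```bash
python3 -m handwheel '{"travel":[[0.5,-2,10],[0,0,8],[0,0,4.5],[0,0,1],[0,0,0],[0,0,0]],"twist":[0,0,0,0,0,0],"hand":[0.1,0.1,0.1,0.1,0.1,0.1]}'; python3 go.py 0.650 -0.0567 0.0745
```

```text
clock: 13.0
eef_pos: [0.6515, -0.0565, 0.0782]
tcp_rot: [[0.979, 0.205, 0.001], [0.205, -0.979, -0.0], [0.001, 0.0, -1.0]]
ft_force: [0.4, 0.2, -4.3]
width: 0.0546
gripper_force: 30.0
t 13.0 tool mm [-1.6 -0.1  3.7] xang 11.86 tilt [ 0.001  0.    -1.   ] w 0.0546 gf 30.0 F [ 0.4  0.2 -4.3]
```

```bash
python3 -m handwheel '{"travel":[[-1,0,2.5],[0,0,1],[0,0,0],[0,0,0]],"twist":[0,0,0,0],"hand":[0.1,0.1,0.1,0.1]}'; python3 go.py 0.650 -0.0567 0.0745
```

```text
clock: 13.4
eef_pos: [0.6502, -0.0566, 0.0743]
tcp_rot: [[0.979, 0.205, -0.0], [0.205, -0.979, 0.0], [-0.0, -0.0, -1.0]]
ft_force: [-0.3, -0.3, -3.7]
width: 0.0544
gripper_force: 30.0
t 13.4 tool mm [-0.2  0.  -0.2] xang 11.85 tilt [-0. -0. -1.] w 0.0544 gf 30.0 F [-0.3 -0.3 -3.7]
```

```bash
python3 -m handwheel '{"travel":[[0,0,0.7],[0,0,0.3],[0,0,0],[0,0,0],[0,0,0],[0,0,0],[0,0,0],[0,0,-15],[0,0,-30],[0,0,-30],[-25,0,0],[-35,0,0]],"twist":[0,0,0,0,0,0,0,0,0,0,0,0],"hand":[0.1,0.1,0.4,0.7,0.8,0.8,0.8,0.8,0.8,0.8,0.8,0.8]}'; python3 go.py 0.5385 -0.082 0.081
python3 -c "
from h import *
print(np.round(get_obs()['joints'],3))"
```

```text
clock: 14.6
eef_pos: [0.5937, -0.0694, 0.1518]
tcp_rot: [[0.978, 0.206, 0.007], [0.206, -0.978, -0.002], [0.006, 0.003, -1.0]]
ft_force: [-0.9, -0.4, -0.2]
width: 0.0846
gripper_force: 0.0
t 14.6 tool mm [-57.    0.7  70.4] xang 11.91 tilt [ 0.006  0.003 -1.   ] w 0.0846 gf 0.0 F [-0.9 -0.4 -0.2]
[-0.261  0.323  1.566  0.     1.246  1.102]
```

```bash
python3 -m handwheel '{"travel":[[-30,0,0],[-27,0.7,0],[0,0,0],[0,0,0],[0,0,0],[0,0,0],[0,0,0],[0,0,0],[0,0,0],[0,0,0],[0,0,0],[0,0,0]],"twist":[0,-0.143,-0.143,-0.143,-0.143,-0.143,-0.143,-0.143,-0.143,-0.143,-0.143,-0.143],"hand":[0.8,0.8,0.8,0.8,0.8,0.8,0.8,0.8,0.8,0.8,0.8,0.8]}'; python3 go.py 0.5385 -0.082 0.073
python3 - <<'E'
from meas import *
c=grab_frame("scene");d=grab_frame("top")
a=cv2.resize(c["frame"][130:280,220:350],None,fx=3,fy=3);b=cv2.resize(d["frame"][70:260,280:420],None,fx=2.4,fy=450/190)
cv2.imwrite("pics/e.png",np.hstack([a,b]))
E
```

```text
clock: 15.8
eef_pos: [0.5363, -0.0815, 0.1497]
tcp_rot: [[-0.213, 0.977, 0.002], [0.977, 0.213, -0.0], [-0.001, 0.002, -1.0]]
ft_force: [0.3, -0.9, 0.0]
width: 0.0845
gripper_force: 0.0
t 15.8 tool mm [-0.9  1.9 76.7] xang 102.32 tilt [-0.001  0.002 -1.   ] w 0.0845 gf 0.0 F [ 0.3 -0.9  0. ]
```

View pics/e.png

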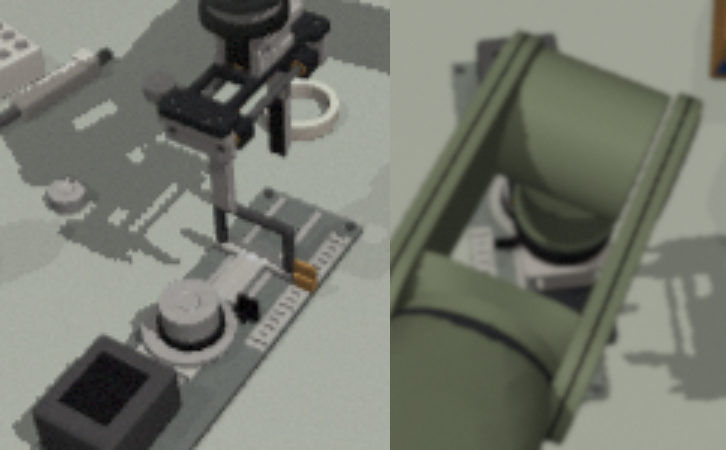

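The stack is in place: the weight lies dimple up at crop (191,297) over the black disc, centred on the plate. The hand straddles the bar. I'll lower and grip it.

```bash
python3 -m handwheel '{"travel":[[-1,2,15],[0,0,20],[0,0,20],[0,0,13],[0,0,0],[0,0,0],[0,0,0],[0,0,0],[0,0,0],[0,0,0],[0,0,0],[0,0,0]],"twist":[0.005,0,0,0,0,0,0,0,0,0,0,0],"hand":[0.8,0.8,0.8,0.8,0.5,0.2,0,-0.2,-0.4,-0.6,-0.8,-0.9]}' 35; python3 go.py 0.5385 -0.082 0.081
python3 - <<'E'
from h import *
c=grab_frame("scene")
print(onplane(c,220+191/3,130+297/3,.068))
g=cv2.cvtColor(c["frame"],cv2.COLOR_BGR2GRAY); 
E
```

```text
clock: 17.1
eef_pos: [0.538, -0.0819, 0.0804]
tcp_rot: [[-0.203, 0.979, 0.0], [0.979, 0.203, -0.0], [-0.0, 0.0, -1.0]]
ft_force: [-0.1, 0.7, -0.4]
width: 0.024
gripper_force: 0.0
t 17.1 tool mm [-0.2  0.5 -0.6] xang 101.68 tilt [-0.  0. -1.] w 0.024 gf 0.0 F [-0.1  0.7 -0.4]
[ 0.64408015 -0.05589629  0.068     ]
```

```bash
python3 -m handwheel '{"travel":[[0,0,0],[0,0,0],[0,0,0],[0,0,0],[0,0,0]],"twist":[0,0,0,0,0],"hand":[-0.95,-0.95,-0.95,-0.95,-0.95]}' 35; python3 go.py 0.5385 -0.082 0.081
python3 - <<'E'
from meas import *
t=grab_frame("top");s=grab_frame("scene");r=lambda a:np.round(np.asarray(a,float),4).tolist()
for n,x in(("ptrT",dark(t,(315,160,340,182),60)),("ptrS",dark(s,(293,222,312,242),45)),("ridT",brass(t,(305,180,335,220))),("ridS",brass(s,(310,205,335,235)))):print(n,[(int(q[0]),r(q[1]),q[3].tolist()) for q in x[:3]])
E
```

```text
clock: 17.65
eef_pos: [0.5369, -0.0821, 0.0803]
tcp_rot: [[-0.203, 0.979, -0.002], [0.979, 0.203, -0.0], [0.0, -0.002, -1.0]]
ft_force: [-5.7, -1.0, 4.2]
width: 0.0108
gripper_force: 35.0
t 17.65 tool mm [-0.2  1.6 -0.7] xang 101.7 tilt [ 0.    -0.002 -1.   ] w 0.0108 gf 35.0 F [-5.7 -1.   4.2]
ptrT [(79, [336.1266, 165.8101], [329, 160, 11, 17, 79]), (66, [330.4394, 175.2727], [324, 170, 15, 12, 66]), (44, [317.0455, 163.3636], [315, 160, 7, 11, 44])]
ptrS [(55, [301.6909, 232.6727], [298, 228, 8, 10, 55]), (12, [293.4167, 237.4167], [293, 234, 2, 8, 12])]
ridT []
ridS [(20, [321.4, 222.95], [318, 221, 8, 6, 20]), (13, [321.4615, 218.2308], [319, 217, 6, 4, 13])]
```

```bash
python3 -m handwheel '{"travel":[[0,-2,0],[0,-4,0],[0,-6,0],[0,-6,0],[0,-6,0],[0,-6,0],[0,-6,0],[0,-6,0],[0,-6,0],[0,-4,0],[0,0,0],[0,0,0]],"twist":[0,0,0,0,0,0,0,0,0,0,0,0],"hand":[-0.95,-0.95,-0.95,-0.95,-0.95,-0.95,-0.95,-0.95,-0.95,-0.95,-0.95,-0.95]}'; python3 go.py 0.5373 -0.0821 0.0805
python3 - <<'E'
from meas import *
s=grab_frame("scene");r=lambda a:np.round(np.asarray(a,float),4).tolist()
for n,x in(("ptrS",dark(s,(293,205,330,242),45)),("ridS",brass(s,(310,205,335,235)))):print(n,[(int(q[0]),r(q[1]),q[3].tolist()) for q in x[:3]])
cv2.imwrite("pics/f.png",cv2.resize(s["frame"][165:265,255:355],None,fx=6,fy=6,interpolation=cv2.INTER_CUBIC))
E
```

```text
clock: 18.95
eef_pos: [0.4873, -0.0926, 0.0803]
tcp_rot: [[-0.202, 0.979, 0.001], [0.979, 0.202, -0.0], [-0.0, 0.001, -1.0]]
ft_force: [5.4, 0.6, -7.6]
width: 0.0106
gripper_force: 35.0
t 18.95 tool mm [ 0.1 51.1 -0.1] xang 101.66 tilt [-0.     0.001 -1.   ] w 0.0106 gf 35.0 F [ 5.4  0.6 -7.6]
ptrS [(53, [311.3962, 221.3396], [308, 217, 8, 9, 53]), (37, [299.1351, 230.1351], [293, 222, 12, 13, 37]), (14, [324.2857, 206.8571], [323, 205, 4, 5, 14])]
ridS [(23, [321.3913, 223.1304], [318, 221, 7, 6, 23]), (16, [321.25, 218.3125], [318, 217, 7, 4, 16])]
```

View pics/f.png

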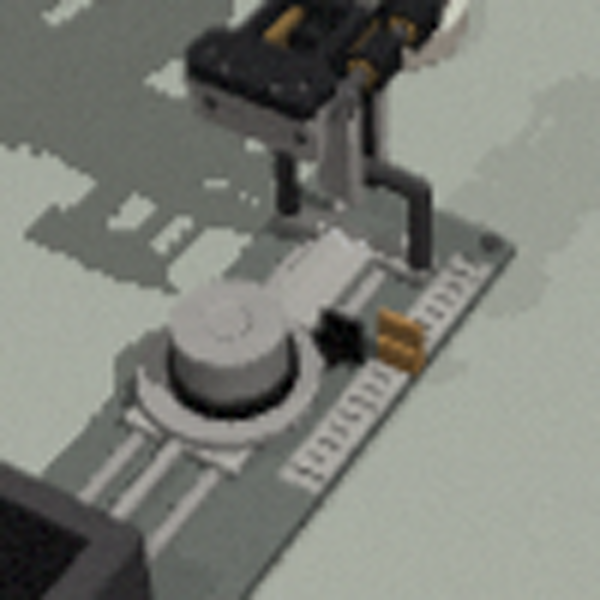

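The pointer (crop (340,335)) is still short of the brass rider (crop (400,340)), and the stack is steady. I'll compute what pull is left.

```bash
cat > lev.py <<'E'
from meas import *
s=grab_frame("scene");a=np.radians(11.9);X=np.array([np.cos(a),np.sin(a)]);Y=np.array([-np.sin(a),np.cos(a)])
gx=lambda u,v,z:np.round([onplane(s,u,v,z)[:2]@X*1000,onplane(s,u,v,z)[:2]@Y*1000],1)
b=brass(s,(310,205,335,235)); m=sum(q[2] for q in b[:2])>0; ys,xs=np.nonzero(m); rb=(xs.mean(),ys.mean())
P=dark(s,(293,205,322,242),45)
for q in P[:3]:
    if 30<q[0]: print("ptr",int(q[0]),q[1].round(2),q[3][:4],gx(*q[1],.03))
print("start ptr",gx(301.7,232.7,.03),"rider",np.round(rb,2),xs.min(),xs.max(),ys.min(),ys.max(),gx(*rb,.03))
# pixel just outside tops: expected tip pixels at z .046 for a pointer level with gauge x=517
for x in(512,517,522):
    for y in(-150,-125): 
        w=X*x/1000+Y*y/1000; print(x,y,np.round(proj(s,[*w,.046]),1),np.round(proj(s,[*w,.016]),1))
E
python3 lev.py
```

```text
ptr 53 [311.38 221.3 ] [307 217   9   9] [ 527.2 -155.7]
ptr 37 [298.84 230.3 ] [293 222  12  13] [ 574.9 -168.5]
start ptr [ 578.4 -156.5] rider [321.42 221.22] 318 325 217 226 [ 512.1 -130.4]
512 -150 [315.6 215. ] [315.8 221.9]
512 -125 [323.  218.2] [323.1 225.1]
517 -150 [314.7 216.1] [314.9 223. ]
517 -125 [322.1 219.3] [322.2 226.2]
522 -150 [313.8 217.2] [314.1 224.1]
522 -125 [321.2 220.4] [321.3 227.3]
```

```bash
python3 -m handwheel '{"travel":[[0,-3,0],[0,-4,0],[0,-3,0],[0,-2,0],[0,0,0],[0,0,0]],"twist":[0,0,0,0,0,0],"hand":[-0.95,-0.95,-0.95,-0.95,-0.95,-0.95]}'; python3 go.py 0.5373 -0.0821 0.0805; python3 lev.py
python3 - <<'E'
from h import *
t=grab_frame("top");s=grab_frame("scene")
a=cv2.resize(s["frame"][195:245,285:345],None,fx=8,fy=8,interpolation=cv2.INTER_CUBIC);b=cv2.resize(t["frame"][145:245,295:375],None,fx=4,fy=4,interpolation=cv2.INTER_CUBIC)
cv2.imwrite("pics/g.png",np.hstack([a,b]))
E
```

```text
clock: 19.65
eef_pos: [0.4759, -0.095, 0.0803]
tcp_rot: [[-0.202, 0.979, 0.002], [0.979, 0.202, -0.0], [-0.0, 0.002, -1.0]]
ft_force: [7.1, 0.4, -7.5]
width: 0.0108
gripper_force: 35.0
t 19.65 tool mm [ 0.2 62.8 -0.1] xang 101.66 tilt [-0.     0.002 -1.   ] w 0.0108 gf 35.0 F [ 7.1  0.4 -7.5]
ptr 54 [313.48 218.81] [309 215   9   9] [ 515.6 -155.6]
ptr 40 [300.6 228. ] [293 221  14  11] [ 565.  -168.9]
start ptr [ 578.4 -156.5] rider [321.31 220.89] 318 324 217 226 [ 511.1 -131.4]
512 -150 [315.6 215. ] [315.8 221.9]
512 -125 [323.  218.2] [323.1 225.1]
517 -150 [314.7 216.1] [314.9 223. ]
517 -125 [322.1 219.3] [322.2 226.2]
522 -150 [313.8 217.2] [314.1 224.1]
522 -125 [321.2 220.4] [321.3 227.3]
```

View pics/g.png

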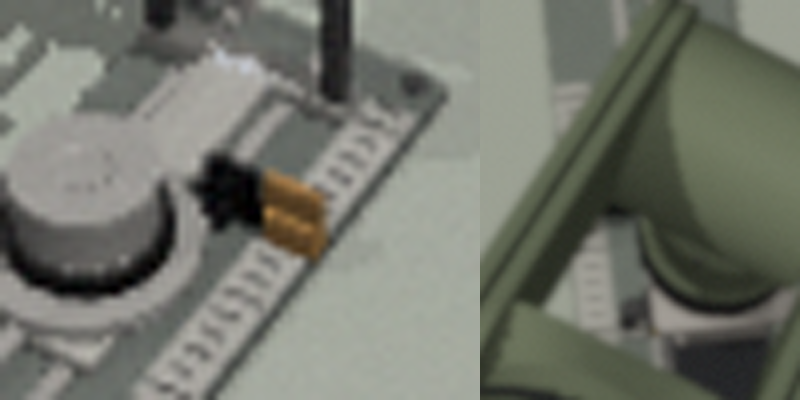

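The pointer (crop (235,188)) is now nearly level with the rider (crop (290,205)). I'll refine the remainder using sub-pixel edges in the first top frame.

```bash
python3 - <<'E'
from meas import *
t=np.load("top0.npy",allow_pickle=True).item()
a=np.radians(11.9);X=np.array([np.cos(a),np.sin(a)]);Y=np.array([-np.sin(a),np.cos(a)])
f=t["frame"].astype(float);g=f.mean(2);br=f[...,2]-f[...,0]
np.set_printoptions(linewidth=150)
print("brass\n",br[193:206,313:326].astype(int));print("ptr\n",g[166:180,322:337].astype(int))
def edges(prof,v0,up):
    # half-level crossings of a peak profile
    k=int(prof.argmax());h=(prof.max()+np.median(prof))/2
    i=k
    while prof[i]>h:i-=1
    top=i+(h-prof[i])/(prof[i+1]-prof[i]); i=k
    while prof[i]>h:i+=1
    bot=i-1+(prof[i-1]-h)/(prof[i-1]-prof[i]); return v0+top,v0+bot
for nm,im,us,v0,v1 in(("rider",br,range(316,323),190,208),("ptr",255-g,range(325,333),163,184)):
    for u in us:
        e=edges(im[v0:v1,u],v0,1)
        print(nm,u,np.round(e,2),"far@46",(onplane(t,u,e[0],.046)[:2]@X*1000).round(1),"near@46",(onplane(t,u,e[1],.046)[:2]@X*1000).round(1),"y",(onplane(t,u,e[0],.046)[:2]@Y*1000).round(0))
E
```

```text
brass
 [[ 8  8  9  7  7 11  9  9  9  9  9  9  7]
 [ 8  8  8  8 11 10  9 10  9 10 11  9  6]
 [ 8  8 11 13 15 17 17 18 21 23 22 18 11]
 [ 9 14 24 31 34 37 42 47 50 54 49 36 20]
 [12 24 45 61 66 70 75 80 81 79 69 47 26]
 [12 24 50 75 83 84 85 86 86 79 64 43 23]
 [10 18 41 70 87 88 88 86 77 71 54 33 17]
 [ 9 14 33 67 87 90 89 86 79 66 48 26 12]
 [ 8 12 22 43 62 64 62 59 51 43 33 18  9]
 [ 8  9 14 20 24 25 24 23 20 17 15 10  8]
 [ 7  8  8 10 10 12  9  9  9  9  9  9  8]
 [ 8  8  7  8  9 10  9  8  9  8  9 10 10]
 [ 7  7  8  8  7  9  9  9  9  8  9 10  8]]
ptr
 [[104  93  89  91  98 109 121 129 133 132 132 132 132 132 131]
 [109  95  89  88  90  96 108 119 125 129 131 131 130 130 131]
 [109  96  91  88  87  88  94 104 110 119 126 128 129 130 131]
 [114  95  83  78  76  76  77  82  87  95 106 116 122 124 127]
 [114  87  65  58  55  52  52  53  53  62  75  89  98 109 115]
 [114  78  46  32  29  24  28  28  25  27  41  56  73  86  94]
 [111  72  32  16  16  13  13  14  16  16  26  41  56  76  86]
 [111  72  31  14  12  11   7  13  11  18  25  37  54  75  93]
 [113  76  44  29  28  24  28  28  29
[... 555 characters left out ...]
ar@46 518.9 near@46 506.3 y -129.0
rider 320 [196.02 201.31] far@46 519.1 near@46 506.1 y -131.0
rider 321 [195.92 201.1 ] far@46 519.1 near@46 506.4 y -134.0
rider 322 [195.69 200.95] far@46 519.4 near@46 506.5 y -136.0
ptr 325 [170.27 174.7 ] far@46 582.0 near@46 570.8 y -150.0
ptr 326 [170.19 174.81] far@46 581.9 near@46 570.2 y -153.0
ptr 327 [170.09 174.93] far@46 581.9 near@46 569.7 y -155.0
ptr 328 [170.17 174.86] far@46 581.4 near@46 569.6 y -158.0
ptr 329 [170.03 175.11] far@46 581.5 near@46 568.7 y -160.0
ptr 330 [170.02 174.97] far@46 581.2 near@46 568.8 y -163.0
ptr 331 [170.09 174.7 ] far@46 580.8 near@46 569.2 y -165.0
ptr 332 [170.14 174.68] far@46 580.4 near@46 569.0 y -167.0
```

Far edges give 62.7 mm and near edges 63.4 mm. The sled is at 62.8 mm, so I'll nudge it 0.7 mm and hold for more than 2 s.

```bash
H='import h'; python3 -m handwheel '{"travel":[[0,-0.7,0],[0,0,0],[0,0,0],[0,0,0],[0,0,0],[0,0,0],[0,0,0],[0,0,0],[0,0,0],[0,0,0],[0,0,0],[0,0,0]],"twist":[0,0,0,0,0,0,0,0,0,0,0,0],"hand":[-0.95,-0.95,-0.95,-0.95,-0.95,-0.95,-0.95,-0.95,-0.95,-0.95,-0.95,-0.95]}' >/dev/null; python3 -m handwheel '{"travel":[[0,0,0],[0,0,0],[0,0,0],[0,0,0],[0,0,0],[0,0,0],[0,0,0],[0,0,0],[0,0,0],[0,0,0],[0,0,0],[0,0,0]],"twist":[0,0,0,0,0,0,0,0,0,0,0,0],"hand":[-0.95,-0.95,-0.95,-0.95,-0.95,-0.95,-0.95,-0.95,-0.95,-0.95,-0.95,-0.95]}'; python3 go.py 0.5373 -0.0821 0.0805; python3 lev.py | head -3
```

```text
clock: 22.2
eef_pos: [0.4754, -0.0951, 0.0803]
tcp_rot: [[-0.202, 0.979, 0.002], [0.979, 0.202, 0.0], [-0.0, 0.002, -1.0]]
ft_force: [6.1, 1.3, -8.2]
width: 0.0111
gripper_force: 35.0
t 22.2 tool mm [ 0.2 63.3 -0. ] xang 101.66 tilt [-0.     0.002 -1.   ] w 0.0111 gf 35.0 F [ 6.1  1.3 -8.2]
ptr 54 [313.76 218.74] [310 214   8  10] [ 514.9 -155. ]
ptr 41 [300.59 227.8 ] [293 221  14  11] [ 564.4 -169.4]
start ptr [ 578.4 -156.5] rider [321.3  220.84] 318 324 217 226 [ 510.9 -131.5]
```

```bash
python3 -m handwheel '{"travel":[[0,-1,0],[0,0,0],[0,0,0],[0,0,0],[0,0,0],[0,0,0],[0,0,0],[0,0,0],[0,0,0],[0,0,0],[0,0,0],[0,0,0]],"twist":[0,0,0,0,0,0,0,0,0,0,0,0],"hand":[-0.95,-0.95,-0.95,-0.95,-0.95,-0.95,-0.95,-0.95,-0.95,-0.95,-0.95,-0.95]}' >/dev/null; python3 -m handwheel '{"travel":[[0,0,0],[0,0,0],[0,0,0],[0,0,0],[0,0,0],[0,0,0],[0,0,0],[0,0,0]],"twist":[0,0,0,0,0,0,0,0],"hand":[-0.95,-0.95,-0.95,-0.95,-0.95,-0.95,-0.95,-0.95]}'; python3 go.py 0.5373 -0.0821 0.0805; python3 -m handwheel '{"travel":[[0,2,0],[0,4,0],[0,6,0],[0,6,0],[0,6,0],[0,6,0],[0,6,0],[0,6,0],[0,5,0],[0,4,0],[0,3,0],[0,0,0]],"twist":[0,0,0,0,0,0,0,0,0,0,0,0],"hand":[-0.95,-0.95,-0.95,-0.95,-0.95,-0.95,-0.95,-0.95,-0.95,-0.95,-0.95,-0.95]}'; python3 go.py 0.5373 -0.0821 0.0805
```

```text
clock: 24.25
eef_pos: [0.4744, -0.0953, 0.0803]
tcp_rot: [[-0.202, 0.979, 0.002], [0.979, 0.202, 0.0], [-0.0, 0.002, -1.0]]
ft_force: [7.8, 1.7, -7.7]
width: 0.0113
gripper_force: 35.0
t 24.25 tool mm [ 0.2 64.3 -0. ] xang 101.66 tilt [-0.     0.002 -1.   ] w 0.0113 gf 35.0 F [ 7.8  1.7 -7.7]
clock: 25.45
eef_pos: [0.5268, -0.0842, 0.0803]
tcp_rot: [[-0.203, 0.979, 0.0], [0.979, 0.203, 0.0], [-0.0, 0.0, -1.0]]
ft_force: [1.9, -0.1, -3.6]
width: 0.0113
gripper_force: 35.0
t 25.45 tool mm [-0.  10.7 -0.2] xang 101.7 tilt [-0.  0. -1.] w 0.0113 gf 35.0 F [ 1.9 -0.1 -3.6]
```

```bash
python3 -m handwheel '{"travel":[[0,3,0],[0,3,0],[0,2,0],[0,1.5,0],[0,1,0],[0,0.5,0],[0,0,0],[0,0,0]],"twist":[0,0,0,0,0,0,0,0],"hand":[-0.95,-0.95,-0.95,-0.95,-0.95,-0.95,-0.95,-0.95]}'; python3 go.py 0.5373 -0.0821 0.0805; python3 lev.py | head -2
```

```text
clock: 26.25
eef_pos: [0.5368, -0.0821, 0.0803]
tcp_rot: [[-0.203, 0.979, -0.001], [0.979, 0.203, -0.0], [0.0, -0.001, -1.0]]
ft_force: [0.5, 0.1, -1.5]
width: 0.0109
gripper_force: 35.0
t 26.25 tool mm [-0.1  0.5 -0.2] xang 101.69 tilt [ 0.    -0.001 -1.   ] w 0.0109 gf 35.0 F [ 0.5  0.1 -1.5]
ptr 56 [301.75 232.62] [298 228   8  10] [ 578.1 -156.6]
ptr 45 [314.71 211.96] [307 205  11  16] [ 489.8 -167. ]
```

```bash
python3 -m handwheel '{"travel":[[0,0.6,0],[0,0.4,0],[0,0,0],[0,0,0]],"twist":[0,0,0,0],"hand":[-0.95,-0.95,-0.95,-0.95]}'; python3 go.py 0.5373 -0.0821 0.0805
```

```text
clock: 26.7
eef_pos: [0.5369, -0.0821, 0.0803]
tcp_rot: [[-0.203, 0.979, -0.003], [0.979, 0.203, -0.0], [0.0, -0.003, -1.0]]
ft_force: [-4.0, -1.8, 2.8]
width: 0.0109
gripper_force: 35.0
t 26.7 tool mm [-0.1  0.4 -0.2] xang 101.7 tilt [ 0.    -0.003 -1.   ] w 0.0109 gf 35.0 F [-4.  -1.8  2.8]
```

The sled is against its stop: the force reversed with no motion. Releasing and lifting clear.

```bash
python3 -m handwheel '{"travel":[[0,0,0],[0,0,0],[0,0,0],[0,0,0],[0,0,0],[0,0,0],[0,0,-10],[0,0,-25],[0,0,-35],[0,-30,-30],[0,-40,0],[0,0,0]],"twist":[0,0,0,0,0,0,0,0,0,0,0,0],"hand":[-0.8,-0.5,-0.2,0,0.3,0.3,0.3,0.3,0.3,0.3,0.3,0.3]}'; python3 -m handwheel '{"travel":[[0,0,0],[0,0,0],[0,0,0]],"twist":[0,0,0],"hand":[0.3,0.3,0.3]}'; python3 lev.py | head -3
python3 - <<'E'
from h import *
t=grab_frame("top");s=grab_frame("scene")
cv2.imwrite("pics/i.png",np.hstack([cv2.resize(s["frame"][130:280,220:350],None,fx=3,fy=3),cv2.resize(t["frame"][70:260,280:420],None,fx=2.4,fy=450/190)]))
E
```

```text
clock: 27.9
eef_pos: [0.4662, -0.0959, 0.1809]
tcp_rot: [[-0.201, 0.98, -0.002], [0.98, 0.201, -0.0], [0.0, -0.002, -1.0]]
ft_force: [-0.3, -0.1, -0.3]
width: 0.0611
gripper_force: 0.0
clock: 28.2
eef_pos: [0.4707, -0.096, 0.1804]
tcp_rot: [[-0.203, 0.979, 0.0], [0.979, 0.203, 0.0], [-0.0, 0.0, -1.0]]
ft_force: [0.0, 0.2, -0.3]
width: 0.0613
gripper_force: 0.0
ptr 55 [301.78 232.71] [298 229   8   9] [ 578.3 -156.3]
ptr 39 [315.59 213.03] [313 207   5  14] [ 492.3 -162.4]
start ptr [ 578.4 -156.5] rider [321.2  220.83] 318 324 217 226 [ 511.  -131.8]
```

View pics/i.png

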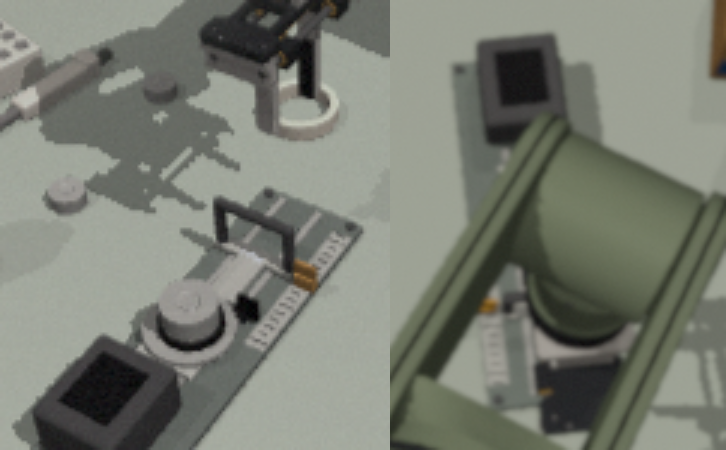

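The sled is home, with its pointer back at (301.8,232.7), the same pixel as at the start. The stack is centred, the rider hasn't moved and the hand is clear, so I'm handing in.

```bash
python3 -c "
from station import *
print(hand_in())"
```

```text
the job is handed in; nothing more can be done
None
```

I handed the job in at about 28 s of robot time, and the hand-in returned no verdict: the stack is still centred on the plate, the sled was drawn to the rider (about 63–64 mm), held over 4 s, eased home and released; the top view put the pointer within 2 mm of the rider, though the coarser scene view read about 4 mm short.

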